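# Square up a cabinet-frame corner and hold it

### The job

The oak stile of the cabinet frame on the plywood jig leans in, and the steel stop pin behind it keeps it from being squared: draw the pin out of its bore and hang it by its collar in the notch of the bracket on the jig's side. Then take the aluminium square, press it into the inside corner of the frame so that it lies flush along both rail and stile and swings the stile out to square, and finish while still gripping it and pressing it firmly against both. Leave everything else where it is.

Things in the scene. Friction and masses are not known exactly. Their poses are not given: they have to be found in the camera images.
- jig: Fixed plywood board 27 mm thick on the bench, spanning x -190..60, y -170..110 mm in this frame, carrying an L of two oak battens. Origin: inside corner of the L, at bench level (board top z 27). Inside of the corner: x < 0, y < 0. Press along +x onto the rail, along +y onto the stile. The pin's blind bore, 13 mm wide, 20 deep, is at x -130, y 36
- rail: Fixed oak batten on the board, 38 mm wide, 38 mm tall (top 65 mm above the bench). Frame as the jig's: its inner face is the plane x = 0, from y -170 to +38 mm
- stile (a joint): Angle (rad) of the oak stile, a batten 170 x 38 x 38 mm, top 65 mm above the bench, pivoting about the jig's origin. 0: square to the rail, inner face in the jig's plane y = 0, from x 0 to -170. Positive: free end leans to jig -y. Starts at 0.09 to 0.16. Stays where left; about 1 N at the free end moves it; can overswing to -0.08. The standing pin stops it at about 0.06
- stile_end (a point): Free end of the stile's inner face, half-way up (46 mm above the bench)
- bracket: Fixed dark steel bracket on the board's +y edge; axes as the jig's, origin at the edge on the board's top. Block 36 (x) x 40 mm at y -40..0; on it an 8 mm plate, top 53 mm above this origin, jutting out beyond the board to y 42. A notch 16 mm wide (centred on x 0) is cut in it from y 10 to y 42, open above, below and at the outer end; the prongs beside it are 10 mm wide
- notch (a point): Middle of the notch, on the plate's top surface (80 mm above the bench), axes as the bracket's. The parked pin's axis goes here: its collar rests on the two prongs and its shank hangs through
- pin_grip (a point): Steel stop pin, upright, 0.1 kg: middle of its round handle (16 mm diameter, 36 mm tall); z is the pin's axis. Below this point: top of the collar (26 mm diameter, 6 thick) at -18 mm, its underside at -24, then a 12 mm shank to the foot at -86. In its bore this point is 93 mm above the bench, hung in the notch 104 mm
- pin: The same pin; origin at the middle of its foot
- square_grip (a point): Middle of the square's brace, where to grip it, 28 mm above the underside; axes as the square's. The brace is a bar 16 mm wide, 134 long, from 14 to 40 mm above the underside, running along (1,-1): fingers close along (1,1), the line to the outer corner. About 45 mm free between brace and inner corner. Centre of mass 16 mm nearer the corner
- square_corner (a point): The (virtual) outer corner of the square, half-way up its legs (10 mm above its underside), axes as the square's. Seated, it lies on the vertical through the jig's origin, 37 mm above the bench when the square rests on the board
- square: Aluminium assembly square, 0.35 kg, flat on the bench: an L, legs 150 mm long outside, 22 wide, 20 tall, joined by a diagonal brace. Origin on its underside below the brace's middle. Outer corner (its last 8 mm cut away) at x 60, y 60; legs run from it to -x and -y, outer faces at y = 60 and x = 60. Seated in the corner, its axes agree with the jig's
- tape_measure: a bystander to be left alone: grey tape measure, 46 x 30 x 42 mm, on the jig's board near the pin
- screw_carton: a bystander to be left alone: carton of screws, 34 x 50 x 26 mm, on the jig's board behind the corner
- screwdriver: a bystander to be left alone: screwdriver lying on the bench, about 180 mm long
- offcut: a bystander to be left alone: oak offcut 50 x 110 x 38 mm
- hammer: a bystander to be left alone: hammer lying on the bench, 260 mm long
There are look-alikes about, which are no part of the job. What is meant by the square is not black, and is the smaller of those in its own colour.

How it is judged:
On the way, in this order (a step that is already met when the one before it is completed fails the run):
1. the stop pin is drawn clear of its bore (z of pin in the frame of jig above 0.032 m and contact force between the fingers and pin above 0.5 N), for 0.1 s.
2. the pin hangs upright by its collar in the bracket's notch, let go (x of pin_grip in the frame of bracket between -0.007 and 0.007 m and y of pin_grip in the frame of bracket between 0.01 and 0.042 m and z of pin_grip in the frame of bracket between 0.072 and 0.082 m and angle between pin_grip's own z axis and vertical below 0.12 rad and contact force between the fingers and pin below 0.1 N and linear speed of pin below 0.03 m/s), for 0.3 s.
3. the gripped square presses on rail and stile, flush in the corner, the stile square (x of square_corner in the frame of jig between -0.005 and 0.004 m and y of square_corner in the frame of jig between -0.005 and 0.004 m and z of square_corner in the frame of jig between 0.032 and 0.052 m and angle between square_corner's own z axis and vertical below 0.06 rad and angle between the x axis of square_corner and the x axis of jig, either way round below 0.026 rad and value of joint stile between -0.026 and 0.026 rad and contact force between square and rail above 1 N and contact force between square and stile above 1 N and contact force between the fingers and square above 2 N), for 0.3 s.
At the end, for the whole second after the job is handed in: Pin hangs upright by its collar in the notch (7 mm across, 7 deg), let go. Square gripped, still, bearing over 1 N on rail and on stile, underside 22 to 42 mm above bench, corner within 4 mm of the frame's, within 1.5 deg of the rail; stile within 1.5 deg of square (all of step 2 and all of step 3 and linear speed of square below 0.02 m/s); the arm keeps its last pose, push and grip.
It fails at once if a bystander is moved more than 30 mm (distance of any of tape_measure, screw_carton, screwdriver, offcut, hammer from where it was at the start of the episode above 0.03 m).
It also fails if it takes over 61 s, if anything falls off the work surface, if the arm or the gripper's body presses on something with over 40 N, if the wrist force passes 120 N, or if a joint passes its speed limit or range.

### The arm

A 6-joint arm with a two-finger parallel gripper is mounted at the origin on the work surface. World frame = base frame: x ahead of the robot, y to its left, z up, the work surface at z = 0. Lengths are in m, angles in rad, forces in N, time in s.
With the tool pointing down it reaches from about 0.275 to 0.825 m from the base axis. Payload 4.9 kg.
Tool frame: the origin (TCP) lies midway between the tips of the shut fingers; the grasp point (between the pads) lies 19 mm behind it (bot.grip_depth is the distance from the TCP to the grasp point, in m); y points along the fingers, x is the direction in which the jaws open and shut, and the axes are right-handed (so a half turn about y gives the same grasp; the last joint's range is limited). The gripper opens to 85 mm and grips with 20 to 120 N. Pads are 22 mm wide; open, the fingers measure 114 mm over their backs; the gripper's body (76 mm by 85 mm) begins 54 mm behind the grasp point. The pads swing forward as they close: fully open they stand 13 mm farther back than shut.
Start: joints at [-1.377, 0.326, -0.193, 1.052, 0, 1.437], TCP at [0.177, -0.521, 0.209] pointing down, gripper open.
Joint ranges: [-2.65, 2.65], [-0.97, 1.79], [-1.3, 1.35], [-1.93, 2.1], [-1.47, 1.37], [-3.14, 3.14]. Speed limits (rad/s): [2.57, 2.57, 3.14, 3.14, 3.14, 3.14].

### API

Orientations are given as a unit quaternion [w, x, y, z].
In Python, from cell import bot gives the robot as it stands. Calls block until the motion is done:
- bot.move_pose(position, orientation): joint-space move of the TCP to a pose.
- bot.move_linear(position, speed=0.15, rotation=None, until_force=None): straight line of the TCP; rotation=None keeps the orientation; speed is the mean speed in m/s. With until_force (N) it stops when the force on the tool has changed by that much, and returns True; else False.
- bot.goto_joints(angles): joint-space move.
- bot.set_gripper(opening, grasp_force=None): opening from 0.0 (shut) to 1.0 (fully open); grasp_force is the grip in N (None keeps the last); returns when the fingers have stopped.
- bot.wait(seconds).
- bot.solve_ik(position, orientation): joint angles nearest the present ones, or None.
- bot.camera(name): name is "scene" or "top" or "wrist"; returns the picture (420x560x3 uint8, red, green, blue); there is no depth.
- bot.calibration(name): a dict with "mtx" (3x3 intrinsics, pixels), "k1" (the pictures are not rectified: a ray, as slopes to the right and down, at radius r is drawn at 1 + k1 r^2 times it, then the intrinsics apply), "extrinsics" (4x4, takes a point from world to camera coordinates); the wrist camera has in their place "hand_eye" (4x4, takes a point from camera to tool coordinates, whose origin is the TCP and whose axes are the tool frame's). Camera axes: x right, y down, z forward; pixel columns grow to the right and rows downward; lengths in m; the calibration is good to about 2 mm. A picture is of the moment at which its call begins: read the wrist's pose just before it. calibration takes no time and is no camera call.
A pose or a line that the arm cannot do raises bot.PlanningError and nothing moves.
- bot.close_job(): hands the job in, once; it reports no verdict.
Trained networks look in the newest picture that a camera, given by its name, has taken for a name from the list of things; names that differ only in an ending like _2 or _b are one class to them, and where a whole thing is asked for, a point or a joint stands for the part that bears it (a point fixed in the world has none). Each returns a list of dicts, best first, with "confidence" (0 to 1); they miss things now and then, are a little off and sometimes report something else, mostly with a low value. They report only what shows in the picture. A call takes as long as a camera call. They do not tell look-alikes from the thing itself.
- bot.search_frame(camera, thing): "bbox" ([left, top, width, height] in pixels, round what is visible of it).
Readings, each from a call of its own:
- bot.read_clock(): time.
- bot.read_joint_positions(): joint angles.
- bot.read_joint_vel(): joint speeds.
- bot.read_joint_efforts(): joint torques, N m.
- bot.read_position(): TCP position.
- bot.read_tool_rot(): TCP orientation.
- bot.read_ft_force(): force on the tool from outside, world axes, zero at the start.
- bot.read_moment(): the same for the moment, N m.
- bot.read_gripper_width(): opening from 0.0 (shut) to 1.0 (fully open).
Only numpy, scipy, OpenCV 4.12 (cv2) and the standard library are available. Lean on these libraries where they do the work, as an engineer would, in place of code of your own. Each camera call takes 0.05 s, during which the arm holds its last target. There are 200 camera calls.

## Working session

There is one attempt and no reset: what is moved stays moved. The work goes in short steps, each a Python script; the robot and the scene stay as the last script left them, time stands still between calls to the robot, and variables do not carry over. Pictures are saved under pics/ and viewed, about 8 in all and at most 12, crops included, and the job is handed in when it is done.

```bash
ls; mkdir -p pics; python3 - <<'E'
from cell import bot
import cv2,numpy as np
for n in ["scene","top"]:
    im=bot.camera(n); cv2.imwrite(f"pics/{n}0.png",cv2.resize(im[:,:,::-1],(784,588),interpolation=cv2.INTER_CUBIC)); np.save(f"pics/{n}0.npy",im)
    c=bot.calibration(n); print(n,c)
    for t in ["pin","square","bracket","stile","rail","jig"]:
        print(t,[(np.round(d["bbox"]).tolist(),round(d["confidence"],2)) for d in bot.search_frame(n,t)])
print(bot.calibration("wrist"),bot.read_tool_rot(),bot.read_clock())
E
```

```text
pics
scene {'mtx': array([[497.07564596,   0.        , 276.37653368],
       [  0.        , 497.07564596, 218.67576878],
       [  0.        ,   0.        ,   1.        ]]), 'k1': -0.13845249852361818, 'extrinsics': array([[-0.26901739,  0.96313182,  0.00259712,  0.20647947],
       [ 0.71571416,  0.20171285, -0.66862932, -0.27652647],
       [-0.64450205, -0.17801412, -0.74359134,  1.49726334],
       [ 0.        ,  0.        ,  0.        ,  1.        ]])}
pin [([372.0, 246.0, 12.0, 24.0], 0.77), ([348.0, 239.0, 32.0, 68.0], 0.5)]
square [([175.0, 115.0, 65.0, 74.0], 0.81), ([72.0, 211.0, 69.0, 50.0], 0.79), ([371.0, 243.0, 12.0, 26.0], 0.71), ([158.0, 209.0, 70.0, 63.0], 0.69)]
bracket [([388.0, 286.0, 51.0, 29.0], 0.94)]
stile [([346.0, 240.0, 35.0, 67.0], 0.8)]
rail [([279.0, 305.0, 102.0, 29.0], 0.61)]
jig [([276.0, 239.0, 139.0, 116.0], 0.76)]
top {'mtx': array([[468.62544992,   0.        , 279.34336428],
       [  0.        , 468.62544992, 205.45546218],
       [  0.        ,   0.        ,   1.        ]]), 'k1': -0.11028596558503259, 'extrinsics': array([[ 0.00180554, -0.99971
[... 556 characters left out ...]
, 78.0, 32.0], 0.95)]
jig [([153.0, 120.0, 112.0, 105.0], 0.76), ([315.0, 161.0, 47.0, 70.0], 0.57)]
{'mtx': array([[343.35095691,   0.        , 280.32193724],
       [  0.        , 343.35095691, 215.38306845],
       [  0.        ,   0.        ,   1.        ]]), 'k1': -0.029651247994540397, 'hand_eye': array([[ 9.99998931e-01,  6.05661326e-04,  1.33075772e-03,
         6.51261721e-04],
       [-1.06792249e-03, -3.19098507e-01,  9.47720952e-01,
        -1.63514209e-01],
       [ 9.98640729e-04, -9.47721360e-01, -3.19097519e-01,
         8.24034176e-02],
       [ 0.00000000e+00,  0.00000000e+00,  0.00000000e+00,
         1.00000000e+00]])} [-0.57487324  0.5748871  -0.41171069  0.41172793] 0.7
```

View pictures.

View pics/scene0.png

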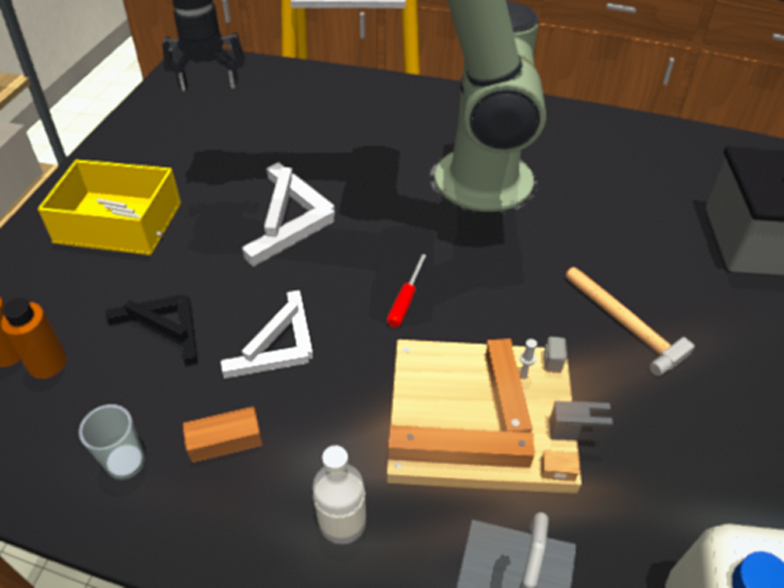

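View pics/top0.png

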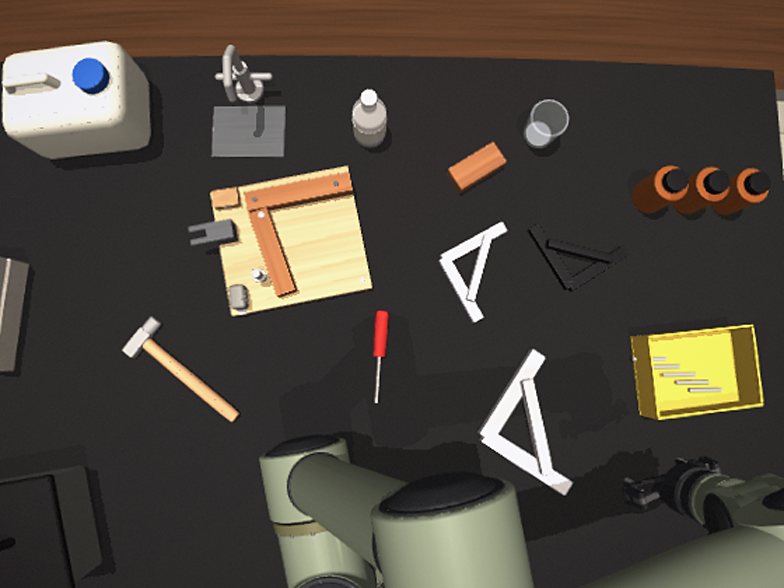

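```bash
cat > h.py <<'E'
import numpy as np,cv2
from scipy.spatial.transform import Rotation as R
from cell import bot
def cam(name,pose=None):
    """mtx,k1,T world->camera; pose=(pos,quat wxyz) for the wrist"""
    c=bot.calibration(name)
    if name!="wrist": return c["mtx"],c["k1"],c["extrinsics"]
    T=np.eye(4);T[:3,:3]=R.from_quat(np.roll(pose[1],-1)).as_matrix();T[:3,3]=pose[0]
    return c["mtx"],c["k1"],np.linalg.inv(T@c["hand_eye"])
def proj(C,P):
    K,k,T=C;p=np.atleast_2d(P)@T[:3,:3].T+T[:3,3];s=p[:,:2]/p[:,2:]
    s=s*(1+k*(s**2).sum(1,keepdims=True));return s*[K[0,0],K[1,1]]+K[:2,2]
def back(C,uv,z):
    K,k,T=C
    s=cv2.undistortPoints(np.array(uv,float).reshape(-1,1,2),K,np.array([k,0,0,0.]))[:,0]
    d=np.c_[s,np.ones(len(s))]@T[:3,:3];o=-T[:3,:3].T@T[:3,3]
    return o+d*((z-o[2])/d[:,2:])
def ortho(C,im,x0,x1,y0,y1,z,mm=1.0):
    """metric view: up=+x, left=+y ; pixel (c,r): x=x1-r*mm, y=y1-c*mm"""
    h=int((x1-x0)/mm*1000);w=int((y1-y0)/mm*1000)
    r,c=np.mgrid[:h,:w];P=np.stack([x1-r*mm/1e3,y1-c*mm/1e3,np.full(r.shape,z)],-1).reshape(-1,3)
    m=proj(C,P).astype(np.float32).reshape(h,w,2)
    return cv2.remap(im,m,None,cv2.INTER_CUBIC)
def shot():
    p=bot.read_position(),bot.read_tool_rot();return bot.camera("wrist"),cam("wrist",p)
E
python3 - <<'E'
from h import *
im=np.load("pics/top0.npy");C=cam("top")
def g(o,x1,y1,mm):
    for i in range(0,o.shape[0],int(50/mm)): cv2.putText(o,f"{x1-i*mm/1e3:.2f}",(0,i+4),0,.35,(255,255,255),1); cv2.line(o,(30,i),(36,i),(255,255,255),1)
    return o
print(back(C,np.array([[210,191],[348,167],[372,289],[233,316]])/1.4,.027).round(3))
b=back(C,np.array([[440,262],[508,225],[478,320]])/1.4,.02);print(b.round(3))
a=ortho(C,im,.44,.80,.02,.40,.027,.8)
s=ortho(C,im,.44,.80,-.3,.0,.02,.8)
cv2.imwrite("pics/o1.png",np.hstack([a,s])[:,:,::-1]);print(a.shape,s.shape)
E
```

```text
[[ 0.695  0.269  0.027]
 [ 0.744 -0.007  0.027]
 [ 0.499 -0.056  0.027]
 [ 0.445  0.215  0.027]]
[[ 0.554 -0.191  0.02 ]
 [ 0.63  -0.328  0.02 ]
 [ 0.439 -0.265  0.02 ]]
(450, 475, 3) (450, 374, 3)
```

```bash
python3 - <<'E'
from h import *
im=np.load("pics/top0.npy");C=cam("top")
a=ortho(C,im,.43,.76,-.07,.29,.027,.8)
s=ortho(C,im,.43,.76,-.36,-.15,.02,.8)
cv2.imwrite("pics/o2.png",np.hstack([a,s])[:,:,::-1]);print(a.shape,s.shape)
E
```

```text
(412, 449, 3) (412, 262, 3)
```

View pics/o2.png

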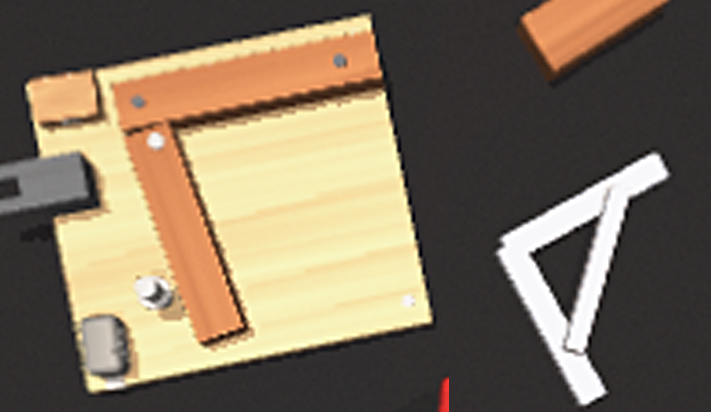

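```bash
cat >> h.py <<'E'
def q(phi):
    c,s=np.cos(phi),np.sin(phi)
    return np.roll(R.from_matrix(np.array([[c,0,-s],[s,0,c],[0,-1,0]])).as_quat(),1)
def J2W(p,J):
    x,y,a=J;c,s=np.cos(a),np.sin(a);p=np.asarray(p,float)
    return np.array([x+c*p[0]-s*p[1],y+s*p[0]+c*p[1],p[2]])
E
python3 - <<'E'
from h import *
m=R.from_quat(np.roll(bot.read_tool_rot(),-1)).as_matrix();print("phi0",np.arctan2(m[1,0],m[0,0]))
J=(.6544,.1487,.208)
for n,p,f in [("view",[.55,.20,.27],.208),("pin",J2W([-.13,.036,.18],J),.208),("sq",[.53,-.22,.02],1.29),("seat",J2W([-.06,-.06,.04],J),.993)]:
    for d in (0,np.pi,-np.pi):
        j=bot.solve_ik(np.array(p),q(f+d));print(n,d,None if j is None else np.round(j,2))
try:
    bot.move_pose(np.array([.55,.20,.27]),q(.208))
except bot.PlanningError as e: print(e)
im,C=shot();np.save("pics/w1.npy",im);np.save("pics/w1p.npy",C[2])
cv2.imwrite("pics/w1.png",cv2.resize(im[:,:,::-1],(784,588),interpolation=cv2.INTER_CUBIC))
for t in ["bracket","pin","stile"]: print(t,[(np.round(d["bbox"]).tolist(),round(d["confidence"],2)) for d in bot.search_frame("wrist",t)])
print(bot.read_clock(),bot.read_position())
E
```

```text
phi0 -1.2430091188886803
view 0 [0.22 0.36 0.02 1.22 0.   1.59]
view 3.141592653589793 [ 0.22  0.36  0.02  1.22  0.   -1.56]
view -3.141592653589793 [ 0.22  0.36  0.02  1.22  0.   -1.56]
pin 0 [ 0.16  0.33 -0.26  0.98  0.    1.52]
pin 3.141592653589793 [ 0.16  0.33 -0.26  0.98  0.   -1.62]
pin -3.141592653589793 [ 0.16  0.33 -0.26  0.98  0.   -1.62]
sq 0 [-0.52  0.56 -0.36  0.65  0.   -0.24]
sq 3.141592653589793 [-0.52  0.56 -0.36  0.65  0.    2.9 ]
sq -3.141592653589793 [-0.52  0.56 -0.36  0.65  0.    2.9 ]
seat 0 [ 0.01  0.59 -0.23  0.75  0.    0.58]
seat 3.141592653589793 [ 0.01  0.59 -0.23  0.75  0.   -2.56]
seat -3.141592653589793 [ 0.01  0.59 -0.23  0.75  0.   -2.56]
bracket [([321.0, 103.0, 44.0, 83.0], 0.62)]
pin [([238.0, 195.0, 21.0, 37.0], 0.62)]
stile [([213.0, 203.0, 149.0, 56.0], 0.94), ([198.0, 148.0, 48.0, 31.0], 0.62)]
3.7667 [0.5501744  0.19945792 0.26998065]
```

View pics/w1.png

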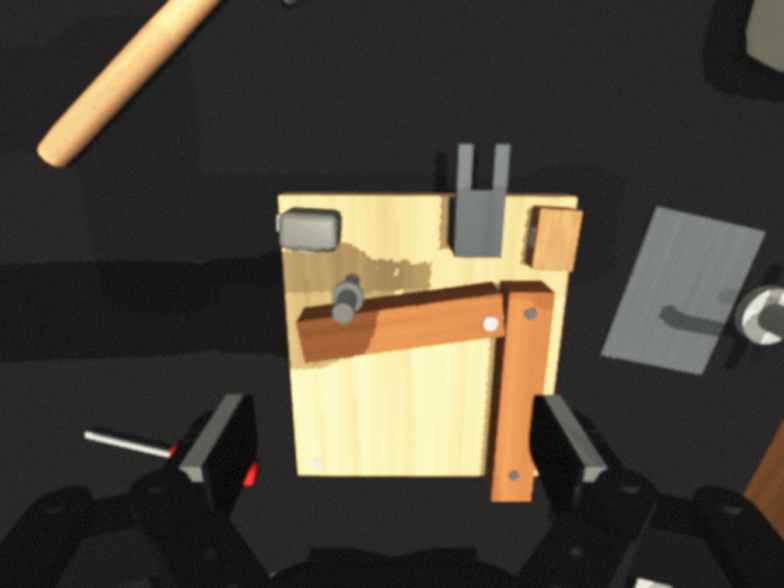

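```bash
python3 - <<'E'
from h import *
C=(*cam("wrist",(np.zeros(3),[1,0,0,0]))[:2],np.load("pics/w1p.npy"))
J=(.6544,.1487,.208)
def inv(P): 
    d=P[:,:2]-J[:2];c,s=np.cos(J[2]),np.sin(J[2]);return np.c_[d@[c,s],d@[-s,c]]*1e3
for n,uv,z in [("board TL TR BL",[[279,197],[577,197],[298,475]],.027),("rail inner top far/near",[[501,300],[493,500]],.065),("pin top",[[342,312]],.111),("collar",[[348.5,297]],.075),
  ("prong tip mid, root mid",[[484.5,145],[483,190]],.08)]:
    P=back(C,np.array(uv)/1.4,z);print(n,P[:,:2].round(4).tolist(),inv(P).round(1).tolist())
print("proj pin top/bracket from J",proj(C,[J2W([-.13,.036,.111],J),J2W([0,0,.065],J)])*1.4)
E
```

```text
board TL TR BL [[0.4506, 0.2152], [0.6941, 0.2667], [0.5063, -0.0584]] [[-185.6, 107.1], [63.2, 107.3], [-187.7, -172.1]]
rail inner top far/near [[0.6452, 0.1766], [0.6936, -0.0173]] [[-3.2, 29.2], [4.1, -170.5]]
pin top [[0.5228, 0.1573]] [[-127.0, 35.6]]
collar [[0.5243, 0.1571]] [[-125.5, 35.1]]
prong tip mid, root mid [[0.5978, 0.2889], [0.6049, 0.2587]] [[-26.4, 148.9], [-25.7, 117.9]]
proj pin top/bracket from J [[337.83114814 311.4366345 ]
 [502.34109849 333.41647523]]
```

```bash
python3 - <<'E'
from h import *
bot.set_gripper(.55,30)
bot.move_pose(np.array([.523,.157,.15]),q(.208))
print(bot.move_linear(np.array([.523,.157,.080]),.1,until_force=8),bot.read_ft_force())
bot.set_gripper(0,40)
print(bot.read_gripper_width(),bot.read_position(),bot.read_ft_force(),bot.read_clock())
im,C=shot();np.save("pics/w2.npy",im);np.save("pics/w2p.npy",C[2])
cv2.imwrite("pics/w2.png",cv2.resize(im[:,:,::-1],(784,588),interpolation=cv2.INTER_CUBIC))
E
```

```text
False [ 0.39326159  0.16337818 -0.22129553]
0.1573229196489056 [0.52367038 0.15709916 0.08076808] [-0.32031871 -0.06768151  4.63128114] 6.075
```

View pics/w2.png

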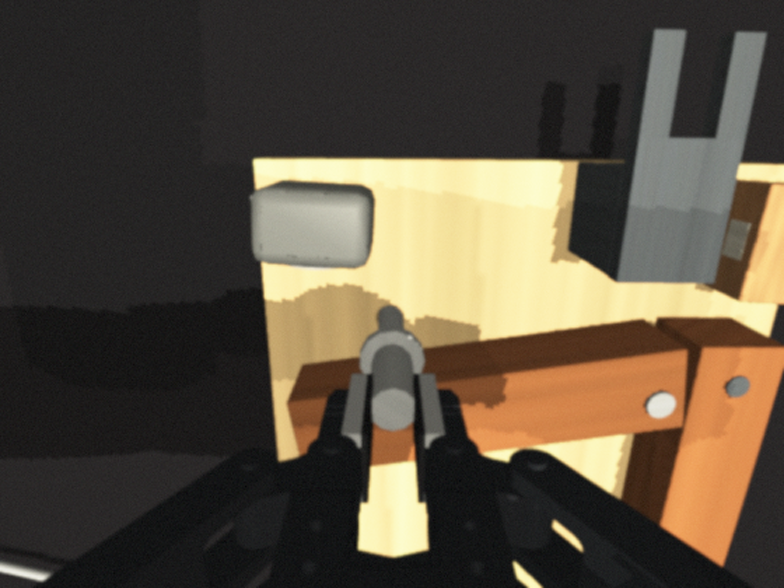

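```bash
python3 - <<'E'
from h import *
C=(*cam("wrist",(np.zeros(3),[1,0,0,0]))[:2],np.load("pics/w2p.npy"))
t=bot.read_position();a=.208
def inv(P): 
    d=P[:,:2]-t[:2];c,s=np.cos(a),np.sin(a);return (np.c_[d@[c,s],d@[-s,c]]*1e3).round(1).tolist()
for n,uv,z in [("notch tips L R",[[687,30],[735,33]],.08),("root L R",[[671,137],[717,137]],.08),("pin top",[[393,410]],.111),("board edge",[[255,158],[565,160]],.027)]:
    print(n,inv(back(C,np.array(uv)/1.4,z)))
im=np.load("pics/top0.npy");C=cam("top")
E
```

```text
notch tips L R [[91.3, 114.5], [106.7, 114.0]]
root L R [[91.7, 82.9], [107.1, 83.1]]
pin top [[0.6, 0.1]]
board edge [[-59.3, 74.0], [75.8, 73.4]]
```

```bash
python3 - <<'E'
from h import *
t=np.array(bot.read_position());a=.206
bot.move_linear(t+[0,0,.03],.08); bot.wait(.1)
bot.move_linear(t+[0,0,.1],.2)
print(bot.read_gripper_width(),bot.read_ft_force())
d=J2W([.0992,.100,0],(t[0],t[1],a));
bot.move_linear(np.array([d[0],d[1],t[2]+.1]),.2)
im,C=shot();np.save("pics/w3.npy",im);np.save("pics/w3p.npy",C[2])
cv2.imwrite("pics/w3.png",cv2.resize(im[:,:,::-1],(784,588),interpolation=cv2.INTER_CUBIC))
print(bot.read_clock(),bot.read_position(),bot.read_ft_force())
E
```

```text
0.15565194257742757 [ 0.20355546 -0.60845622 -0.83393556]
8.1667 [0.59943165 0.27437795 0.17999981] [-0.89214998 -1.17687939 -1.26085402]
```

View pics/w3.png

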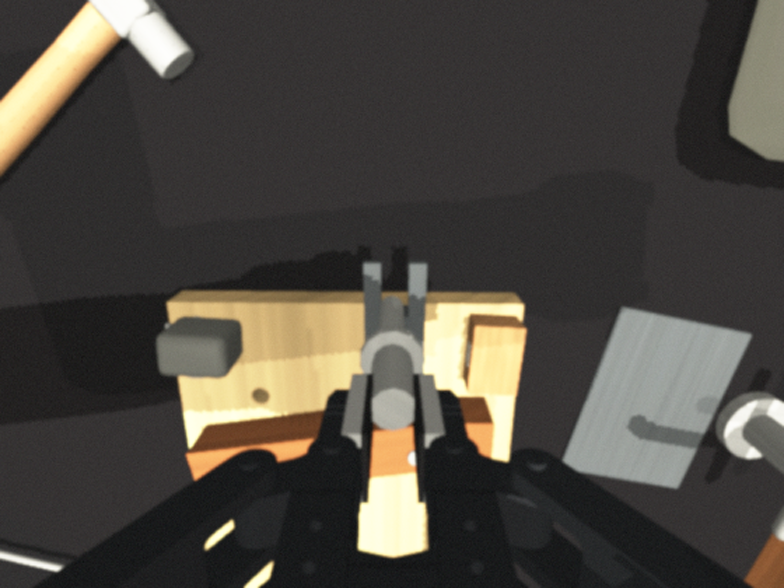

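```bash
python3 - <<'E'
from h import *
C=(*cam("wrist",(np.zeros(3),[1,0,0,0]))[:2],np.load("pics/w3p.npy"));im=np.load("pics/w3.npy").astype(int).sum(2)//3
for r in (191,195,199,203,207): print(r,im[r,254:312].tolist())
t=bot.read_position();a=.206
def inv(P): 
    d=P[:,:2]-t[:2];c,s=np.cos(a),np.sin(a);return (np.c_[d@[c,s],d@[-s,c]]*1e3).round(1).tolist()
print(inv(back(C,[[282.4,192],[282.4,200]],.08)),inv(back(C,[[393/1.4,410/1.4]],.211)))
cv2.imwrite("pics/w3c.png",cv2.resize(np.load("pics/w3.npy")[180:320,230:330,::-1],(500,700)[::1],interpolation=cv2.INTER_CUBIC)[:590])
E
```

```text
191 [28, 25, 29, 33, 55, 96, 137, 149, 149, 152, 150, 151, 151, 150, 148, 148, 143, 124, 88, 56, 48, 51, 46, 43, 44, 38, 35, 30, 30, 31, 25, 25, 28, 29, 27, 35, 48, 71, 109, 142, 152, 151, 150, 149, 150, 150, 148, 145, 150, 145, 125, 83, 55, 48, 45, 48, 46, 47]
195 [30, 27, 31, 28, 55, 84, 121, 133, 137, 144, 145, 144, 147, 148, 150, 147, 142, 122, 84, 54, 43, 42, 45, 45, 38, 32, 31, 26, 30, 32, 28, 32, 24, 25, 28, 29, 41, 73, 109, 138, 149, 152, 152, 148, 149, 150, 151, 150, 149, 140, 118, 82, 51, 47, 46, 47, 45, 48]
199 [27, 33, 31, 35, 41, 61, 74, 85, 89, 88, 91, 106, 126, 131, 130, 134, 130, 115, 78, 44, 36, 39, 37, 26, 29, 32, 28, 30, 27, 27, 31, 29, 26, 31, 32, 34, 37, 70, 111, 138, 148, 151, 147, 149, 149, 149, 149, 147, 143, 136, 111, 66, 42, 46, 44, 47, 46, 48]
203 [30, 27, 29, 32, 35, 57, 75, 86, 89, 89, 84, 88, 87, 82, 88, 88, 89, 82, 63, 34, 29, 26, 32, 27, 24, 23, 27, 30, 31, 27, 25, 25, 28, 26, 27, 28, 40, 78, 119, 141, 146, 151, 147, 145, 150, 149, 148, 149, 145, 127, 102, 58, 35, 35, 42, 40, 46, 46]
207 [51, 49, 47, 45, 48, 62, 78, 86, 88, 86, 86, 87, 87, 85, 87, 89, 87, 78, 56, 44, 40, 44, 42, 44, 43, 45, 43, 38, 45, 44, 41, 44, 44, 45, 43, 43, 56, 81, 121, 141, 148, 148, 147, 150, 150, 145, 148, 146, 142, 133, 99, 66, 46, 50, 54, 55, 53, 55]
[[1.8, 12.4], [1.8, 5.8]] [[0.7, 1.2]]
```

View pics/w3c.png

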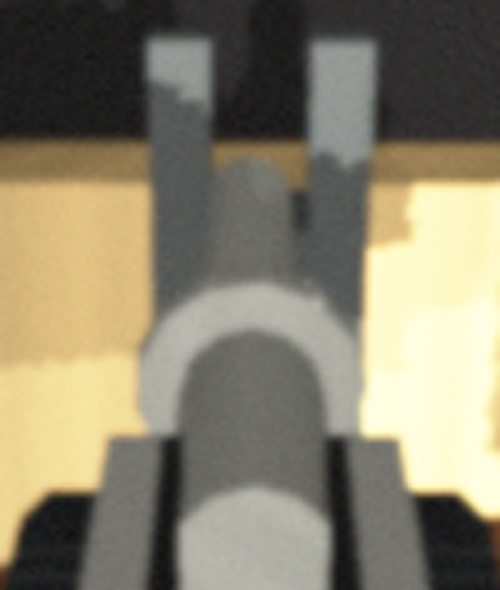

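```bash
python3 - <<'E'
from h import *
t=np.array(bot.read_position());a=.206
d=J2W([.0011,0,0],(t[0],t[1],a))
x,y=d[:2]
c=bot.move_linear(np.array([x,y,.105]),.12,until_force=5);print(c,bot.read_position(),bot.read_ft_force())
if not c:
    c=bot.move_linear(np.array([x,y,.088]),.04,until_force=3);print(c,bot.read_position(),bot.read_ft_force())
im,C=shot();np.save("pics/w4.npy",im)
cv2.imwrite("pics/w4.png",cv2.resize(im[140:,120:440,::-1],(640,560),interpolation=cv2.INTER_CUBIC))
print(bot.read_clock())
E
```

```text
False [0.6010454  0.2746073  0.10589071] [-0.8918801   0.27677195 -0.75602636]
True [0.60074738 0.27471734 0.09075134] [1.19351743 0.33814284 1.09658513]
9.3917
```

View pics/w4.png

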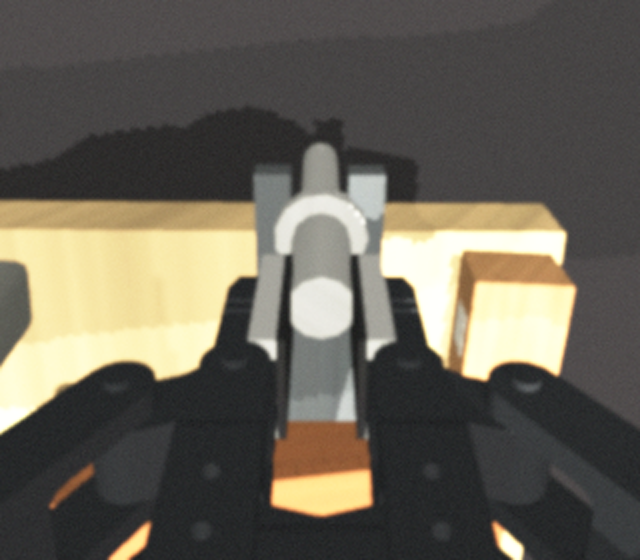

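```bash
python3 - <<'E'
from h import *
bot.set_gripper(.55)
t=np.array(bot.read_position());print(t,bot.read_ft_force())
bot.move_linear(t+[0,0,.075],.15)
im,C=shot();a=im[100:400,130:430,::-1]
bot.move_linear(t+[0,0,.13],.3)
bot.move_pose(np.array([.5423,-.2691,.18]),q(1.292))
im,C=shot();np.save("pics/w5.npy",im);np.save("pics/w5p.npy",C[2]);b=im[:,:,::-1]
cv2.imwrite("pics/w5.png",np.hstack([cv2.resize(a,(240,240)),cv2.copyMakeBorder(b,0,0,0,0,0)[:240]]) if 0 else np.vstack([b,np.hstack([cv2.resize(a,(180,180)),np.zeros((180,380,3),np.uint8)])]))
print(bot.read_clock(),bot.read_position())
E
```

```text
[0.60021311 0.27452378 0.09071266] [-0.0295297   0.43473217 -0.03899461]
12.8667 [ 0.54262229 -0.26834054  0.17985522]
```

View pics/w5.png

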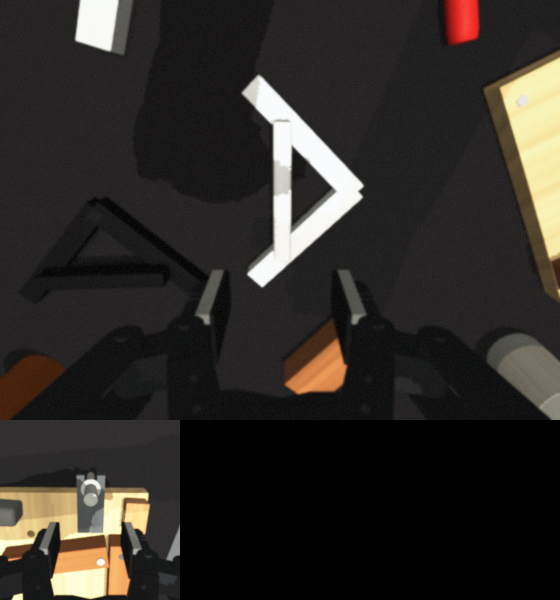

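```bash
python3 - <<'E'
from h import *
C=(*cam("wrist",(np.zeros(3),[1,0,0,0]))[:2],np.load("pics/w5p.npy"))
B=back(C,[[283,121],[282,263]],.04);d=B[0]-B[1];print("brace",B.round(4).tolist(),np.linalg.norm(d),B.mean(0),"jaw dir",np.arctan2(d[1],d[0])-np.pi/2)
L=back(C,[[260,75],[364,186],[363,197],[263,287]],.02);print(L.round(4).tolist(),np.linalg.norm(L[0]-L[1]),np.linalg.norm(L[3]-L[2]))
for i,j in((1,0),(3,2)): v=L[j]-L[i];print(np.arctan2(v[1],v[0]))
for y in (.45,.499,.507,.515,.55):
    c,s=np.cos(y),np.sin(y);Rm=np.array([[c,-s],[s,c]]);g=B.mean(0)[:2]
    print(y)
for g,y in(((.5423,-.2691),.507),(B.mean(0)[:2],.507)):
    c,s=np.cos(y),np.sin(y);P=[np.r_[np.array([[c,-s],[s,c]])@p+g,.02] for p in([.06,.052],[.052,.06],[-.09,.06],[.06,-.09])];print(proj(C,P).round(1).tolist())
E
```

```text
brace [[0.481, -0.2491, 0.04], [0.6099, -0.2864, 0.04]] 0.13424873328659406 [ 0.54547291 -0.26775427  0.04      ] jaw dir 1.2889676385041073
[[0.4389, -0.258, 0.02], [0.562, -0.1904, 0.02], [0.5725, -0.1935, 0.02], [0.6414, -0.3164, 0.02]] 0.14049548788698285 0.14081785366830915
-2.6390074185229966
2.0815806457279886
0.45
0.499
0.507
0.515
0.55
[[361.4, 194.4], [362.3, 183.0], [256.0, 70.6], [260.1, 285.2]]
[[363.4, 197.0], [364.3, 185.7], [258.6, 73.9], [262.2, 287.4]]
```

```bash
python3 - <<'E'
from h import *
g=np.array([.5455,-.2678])
bot.move_pose(np.array([*g,.09]),q(1.292))
print(bot.move_linear(np.array([*g,.010]),.12,until_force=8),bot.read_position())
bot.set_gripper(0,100)
print(bot.read_gripper_width(),bot.read_ft_force())
bot.move_linear(np.array([*g,.15]),.2)
J=(.658,.148,.206)
p=J2W([-.06-.025,-.06-.05,.14],J);f=.206+np.pi/4
bot.move_pose(p,q(f))
f0=bot.read_ft_force();print(f0,bot.read_gripper_width())
im,C=shot();np.save("pics/w6.npy",im);np.save("pics/w6p.npy",C[2])
cv2.imwrite("pics/w6.png",im[:,:,::-1])
print(bot.read_clock(),bot.read_position())
E
```

```text
False [ 0.5463534  -0.26836317  0.01109861]
0.14246437305400356 [-0.90457374  0.95866926  4.18856808]
[-0.18217389 -0.78855764 -3.70486858] 0.1435566653254386
16.575 [0.59727011 0.02164137 0.1396074 ]
```

View pics/w6.png

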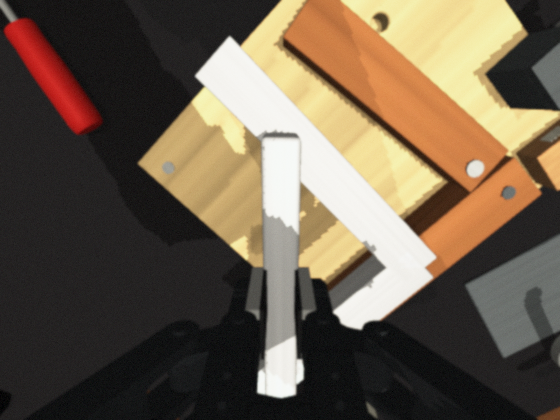

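```bash
cat >> h.py <<'E'
def fj(f0,a=.206):
    f=np.array(bot.read_ft_force())-f0;c,s=np.cos(a),np.sin(a);return np.array([c*f[0]+s*f[1],-s*f[0]+c*f[1],f[2]]).round(2)
def pj(J):
    t=np.array(bot.read_position());d=t[:2]-J[:2];c,s=np.cos(J[2]),np.sin(J[2]);return np.array([c*d[0]+s*d[1],-s*d[0]+c*d[1],t[2]]).round(4)
JG=(.658,.148,.206)
E
python3 - <<'E'
from h import *
J=JG;f0=np.array(bot.read_ft_force())
bot.move_linear(J2W([-.085,-.11,.045],J),.15,until_force=8)
c=bot.move_linear(J2W([-.085,-.11,.036],J),.03,until_force=4);print(c,pj(J),fj(f0))
z=pj(J)[2]+.002 if c else .039
bot.move_linear(J2W([-.085,-.11,z],J),.05);print(pj(J),fj(f0))
c=bot.move_linear(J2W([-.085,-.064,z],J),.06,until_force=10);print("y",c,pj(J),fj(f0))
c=bot.move_linear(J2W([-.064,-.064,z],J),.05,until_force=8);print("x",c,pj(J),fj(f0))
im,C=shot();np.save("pics/w7.npy",im);np.save("pics/w7p.npy",C[2]);cv2.imwrite("pics/w7.png",im[:,:,::-1])
np.save("pics/f0.npy",f0);print(bot.read_clock(),z)
E
```

```text
True [-0.0837 -0.1105  0.0384] [-1.43 -0.88  8.06]
[-0.085  -0.11    0.0405] [-1.05  0.05  0.96]
y False [-0.0847 -0.064   0.0405] [-2.28 -0.51  0.41]
x False [-0.064  -0.064   0.0402] [-2.79  0.19 -0.63]
19.4583 0.0404
```

View pics/w7.png

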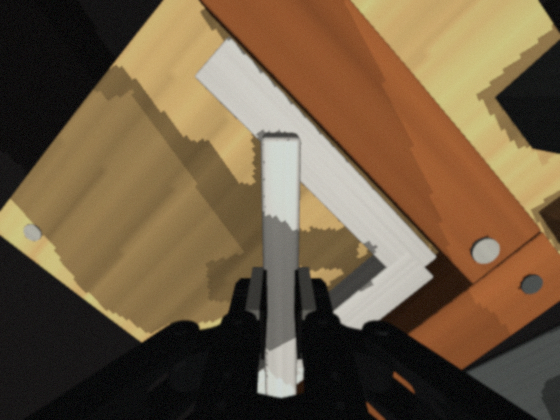

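```bash
python3 - <<'E'
from h import *
J=JG;z=.0404;bot.wait(.2);print(pj(J),fj(np.load("pics/f0.npy")),np.round(bot.read_moment(),2))
f0=np.array(bot.read_ft_force())
c=bot.move_linear(J2W([-.050,-.064,z],J),.02,until_force=6);bot.wait(.2);p=pj(J);print("x",c,p,fj(f0),np.round(bot.read_moment(),2))
x=p[0]
c=bot.move_linear(J2W([x,-.050,z],J),.02,until_force=6);bot.wait(.2);print("y",c,pj(J),fj(f0),np.round(bot.read_moment(),2))
im,C=shot();np.save("pics/w8.npy",im);np.save("pics/w8p.npy",C[2]);cv2.imwrite("pics/w8.png",im[:,:,::-1])
np.save("pics/f1.npy",f0);print(bot.read_clock())
E
```

```text
[-0.0643 -0.064   0.0404] [-2.17 -0.32  0.25] [-0.06  0.06 -0.01]
x True [-0.0618 -0.0636  0.0387] [ 0.45 -0.63  0.47] [ 0.02 -0.14 -0.01]
y True [-0.0629 -0.0607  0.0384] [1.37 0.02 5.41] [ 0.08 -0.32 -0.09]
20.8833
```

View pics/w8.png

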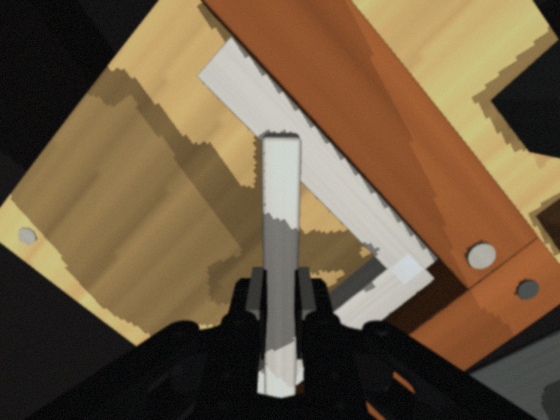

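```bash
python3 - <<'E'
from h import *
J=JG;z=.0402
p=pj(J);bot.move_linear(J2W([p[0]-.002,p[1]-.002,z],J),.05);bot.wait(.3)
f0=np.array(bot.read_ft_force());np.save("pics/f2.npy",f0);print(pj(J),f0.round(2))
y=p[1]-.002;x=p[0]-.002
for k in range(10):
    x+=.001;bot.move_linear(J2W([x,y,z],J),.02);bot.wait(.1);f=fj(f0);print("x",round(x,4),pj(J),f)
    if f[0]<-6: break
for k in range(10):
    y+=.001;bot.move_linear(J2W([x,y,z],J),.02);bot.wait(.1);f=fj(f0);print("y",round(y,4),pj(J),f)
    if f[1]<-6: break
print(bot.read_clock(),np.round(bot.read_moment(),2),x,y)
E
```

```text
[-0.0652 -0.0626  0.0399] [ 0.18 -0.23 -3.18]
x -0.0639 [-0.0639 -0.0627  0.0402] [-0.79  0.83  1.43]
x -0.0629 [-0.0629 -0.0627  0.0402] [-0.59 -0.6   0.3 ]
x -0.0619 [-0.0619 -0.0627  0.0402] [-0.39  0.14 -0.92]
x -0.0609 [-0.0609 -0.0627  0.0402] [0.08 0.57 0.58]
x -0.0599 [-0.0603 -0.0626  0.04  ] [-1.13 -0.02 -0.32]
x -0.0589 [-0.0604 -0.0626  0.0399] [-5.65 -0.04  1.75]
x -0.0579 [-0.0604 -0.0626  0.0397] [-6.98 -0.09  3.05]
y -0.0617 [-0.0603 -0.0622  0.0397] [-8.3  -1.18  3.16]
y -0.0607 [-0.0603 -0.0619  0.0397] [-6.74 -1.98  2.28]
y -0.0597 [-0.0603 -0.0616  0.0397] [-7.43 -3.8   2.76]
y -0.0587 [-0.0603 -0.0607  0.0397] [-7.2  -5.03  2.61]
y -0.0577 [-0.0603 -0.0605  0.0398] [-7.34 -6.2   3.33]
25.6333 [-1.78  1.24 -0.02] -0.05789999999999999 -0.05769999999999999
```

```bash
python3 - <<'E'
from h import *
J=JG;z=.0402;f0=np.load("pics/f2.npy");x=-.0579;y=-.0577
for k in range(5):
    y+=.001;bot.move_linear(J2W([x,y,z],J),.02);bot.wait(.1);f=fj(f0);print("y",round(y,4),pj(J),f)
    if f[1]<-10: break
m=R.from_quat(np.roll(bot.read_tool_rot(),-1)).as_matrix();print("phi",np.arctan2(m[1,0],m[0,0]),m[2].round(3))
print(bot.read_clock(),np.round(bot.read_moment(),2),x,y,bot.read_gripper_width())
im,C=shot();np.save("pics/w9.npy",im);np.save("pics/w9p.npy",C[2])
t=bot.camera("top");np.save("pics/top9.npy",t);s=bot.camera("scene");np.save("pics/scene9.npy",s)
o=ortho(cam("top"),t,.43,.76,-.07,.33,.065,.8)
cv2.imwrite("pics/w9.png",cv2.resize(im[:,:,::-1],(784,588),interpolation=cv2.INTER_CUBIC));cv2.imwrite("pics/o9.png",np.vstack([o[:,:,::-1]]))
E
```

```text
y -0.0567 [-0.0604 -0.0604  0.0399] [-7.48 -8.04  2.96]
y -0.0557 [-0.0605 -0.0603  0.04  ] [ -7.96 -10.06   3.19]
phi 0.9866719461104974 [-0.019 -1.     0.002]
26.3333 [-2.7   1.26 -0.1 ] -0.0579 -0.0557 0.14538077883551145
```

```bash
python3 - <<'E'
from h import *
J=JG
im=np.load("pics/w9.npy");C=(*cam("wrist",(np.zeros(3),[1,0,0,0]))[:2],np.load("pics/w9p.npy"))
def jo(z,x0,x1,y0,y1,mm=.5):
    X=np.arange(x0,x1,mm);Y=np.arange(y0,y1,mm);g=np.stack(np.meshgrid(X,Y),-1).reshape(-1,2)/1e3
    c,s=np.cos(J[2]),np.sin(J[2]);P=np.c_[J[0]+c*g[:,0]-s*g[:,1],J[1]+s*g[:,0]+c*g[:,1],np.full(len(g),z)]
    m=proj(C,P).astype(np.float32).reshape(len(Y),len(X),2);return X,Y,cv2.remap(im,m,None,cv2.INTER_LINEAR),m
def show(z,x0,x1,y0,y1,axis,pos):
    X,Y,o,m=jo(z,x0,x1,y0,y1)
    hsv=cv2.cvtColor(o,cv2.COLOR_RGB2HSV)
    for p in pos:
        i=np.argmin(abs((X if axis=="y" else Y)-p)); v=hsv[:,i] if axis=="y" else hsv[i]
        c=(Y if axis=="y" else X)
        print(p,[(int(c[k]),*v[k].tolist()) for k in range(0,len(c),4)])
print("stile across y at x");show(.065,-170,0,-6,50,"y",[-140,-40])
print("rail across x at y");show(.065,-10,50,-120,40,"x",[-60,0])
E
```

```text
stile across y at x
-140 [(-6, 27, 11, 205), (-4, 24, 13, 201), (-2, 25, 14, 203), (0, 24, 14, 181), (2, 12, 173, 115), (4, 11, 172, 144), (6, 12, 174, 144), (8, 12, 173, 143), (10, 12, 175, 140), (12, 12, 174, 142), (14, 12, 172, 145), (16, 12, 175, 147), (18, 12, 173, 147), (20, 12, 176, 142), (22, 11, 174, 142), (24, 0, 0, 0), (26, 0, 0, 0), (28, 0, 0, 0), (30, 0, 0, 0), (32, 0, 0, 0), (34, 0, 0, 0), (36, 0, 0, 0), (38, 0, 0, 0), (40, 0, 0, 0), (42, 0, 0, 0), (44, 0, 0, 0), (46, 0, 0, 0), (48, 0, 0, 0)]
-40 [(-6, 18, 13, 199), (-4, 25, 14, 198), (-2, 18, 13, 189), (0, 12, 114, 87), (2, 11, 174, 135), (4, 12, 174, 136), (6, 11, 176, 138), (8, 12, 176, 135), (10, 11, 176, 132), (12, 12, 175, 134), (14, 12, 180, 133), (16, 12, 174, 139), (18, 12, 174, 155), (20, 12, 175, 156), (22, 11, 172, 157), (24, 12, 174, 154), (26, 12, 172, 151), (28, 12, 177, 150), (30, 12, 174, 154), (32, 12, 173, 159), (34, 12, 168, 156), (36, 11, 175, 149), (38, 24, 103, 196), (40, 25, 99, 203), (42, 25, 98, 204), (44, 25, 98, 203), (46, 25, 96, 204), (48, 25, 97, 203)]
rail across x at y
-60 [(-10, 0, 0, 1
[... 412 characters left out ...]
, 13), (38, 30, 28, 9), (40, 100, 64, 12), (42, 110, 64, 12), (44, 105, 39, 13), (46, 90, 18, 14), (48, 75, 36, 14)]
0 [(-10, 11, 175, 99), (-8, 12, 173, 103), (-6, 12, 173, 102), (-4, 11, 173, 102), (-2, 12, 167, 99), (0, 12, 176, 138), (2, 11, 172, 144), (4, 12, 176, 146), (6, 12, 175, 149), (8, 12, 173, 147), (10, 12, 173, 143), (12, 12, 174, 141), (14, 12, 177, 140), (16, 11, 176, 139), (18, 12, 173, 137), (20, 12, 176, 135), (22, 12, 170, 132), (24, 11, 173, 131), (26, 12, 177, 131), (28, 11, 175, 130), (30, 11, 174, 132), (32, 11, 174, 132), (34, 11, 172, 126), (36, 11, 111, 39), (38, 0, 10, 25), (40, 30, 12, 21), (42, 150, 21, 24), (44, 20, 36, 21), (46, 100, 21, 37), (48, 75, 7, 71)]
```

```bash
python3 - <<'E'
from h import *
J=JG;f0=np.load("pics/f2.npy")
bot.camera("scene");C=cam("scene")
print([(np.round(d["bbox"]).tolist(),round(d["confidence"],2)) for d in bot.search_frame("scene","pin")])
n=J2W([-.026,.136,0],J);print("expect",proj(C,[[n[0],n[1],.122],[n[0],n[1],.018]]).round(0).tolist())
for k in range(3): bot.wait(.5);print(pj(J),fj(f0),bot.read_gripper_width())
print(bot.read_clock())
E
```

```text
[([419.0, 280.0, 19.0, 32.0], 0.47), ([132.0, 289.0, 55.0, 40.0], 0.46)]
expect [[433.0, 285.0], [421.0, 312.0]]
[-0.0605 -0.0602  0.04  ] [ -8.21 -11.09   4.06] 0.146851557847021
[-0.0604 -0.0602  0.04  ] [ -8.89 -10.15   4.03] 0.14415537113392524
[-0.0604 -0.0602  0.04  ] [ -8.05 -10.71   4.07] 0.13931693195544403
28.0833
```

The pin shows where it should hang, and the push on both battens is steady. I'm handing the job in.

```bash
python3 -c "
from cell import bot
print(bot.close_job())"
```

```text
the job is handed in; nothing more can be done
None
```

The job is handed in after about 28 s of the 61 s. The pin is hung in the bracket's notch. The smaller white square is held in the corner, pressing on rail and stile.

**What I did**
- I drew the pin from its bore and corrected about 1 mm over the notch before lowering it until the collar seated. I then let go.
- I gripped the smaller white square by its brace. I left alone the larger white one and the black one.
- I lowered it beside the corner and slid it in, which swung the stile out. I then pressed in both directions.

**Last checks**

| Check | Result |
|---|---|
| Push on rail, from wrist force | about 8 N, steady over 1.5 s |
| Push on stile, from wrist force | about 10.5 N, steady over 1.5 s |
| Square's corner | within about 0.5 mm of the corner I estimated (estimate good to about 2 mm) |
| Square's underside | about 28–29 mm above the bench |
| Stile, from the wrist picture | about -0.005 rad from square |
| Square, from the tool's yaw | about 0.005 rad from the rail, both within the 0.026 limit |
| Pin | wrist crop showed it hanging after release; the detector later found it at the expected spot, with only 0.47 confidence |

**What did not go cleanly**
- The first press gave misleading forces: the hand sagged and the square touched the board. I backed off and repeated it in 1 mm steps.
- The force on the stile includes some friction from the rail. It also shows about 4 N upward, so the square is probably resting lightly on the board.
- I reached the picture limit before the final image, so I checked the stile angle from pixel values instead of by eye.
- I did not measure the bystanders again at the end. None showed as disturbed in the pictures I viewed.

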